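Wind the clock of a temperature and humidity recorder

ROBOT

A 6-joint arm with a two-finger parallel gripper is mounted at the origin on the work surface. World frame = base frame: x ahead of the robot, y to its left, z up, the work surface at z = 0. Lengths are in m, angles in rad, forces in N, time in s.
With the tool pointing down it reaches from about 0.375 to 0.9 m from the base axis. Payload 3.1 kg.
Tool frame: the origin (TCP) lies at the very end of the fingers, on their centre line; the grasp point (between the pads) lies 19 mm behind it; z points along the fingers, y is the line along which they close (so a half turn about z gives the same grasp; the last joint's range is limited). The gripper opens to 85 mm and grips with 20 to 120 N. Pads are 22 mm wide; open, the fingers measure 114 mm over their backs; the gripper's body (76 mm by 85 mm) begins 54 mm behind the grasp point. The pads swing forward as they close: fully open they stand 13 mm farther back than shut.
Start: joints at [1.012, 0.527, 1.433, -0, 1.181, -0.178], TCP at [0.232, 0.58, 0.231] pointing down, gripper open.
Joint ranges: [-3.08, 3.08], [-0.75, 2.2], [0.22, 2.44], [-1.43, 4.57], [0, 2.65], [-2.85, 2.85]. Speed limits (rad/s): [2.79, 2.79, 3.14, 3.14, 3.14, 3.14].

INTERFACE

Orientations are given as a unit quaternion [x, y, z, w].
In Python, from station import manip, vision gives the robot as it stands.
- The arm moves only by the tool drive_tool, never from a script. Its argument "deltas" is a list that holds one entry, the list of rows, each a list of 4 numbers: the shift along the tool's x, y, z in mm, then the turn about the tool's z in rad. A call has 1 to 5 rows; each row is the pose to reach, as a shift and turn from the pose commanded when the call began, along the tool's axes at that moment; what a row does not reach only later rows make up. A row lasts 1/12 s, in which the tool goes at most 41.7 mm and 7.16 degrees, less where a joint would pass 70% of its speed; a pose out of reach is approached as far as the arm can. A call with a gripper value outside its range is refused whole. "jaw" is the finger opening in mm, from 0 to 85.4, set as the call begins (left out, the last holds). The fingers move at their own pace and stop on an object; "force" is the grip in N (left out, the last holds). Time passes only in rows, so rows that repeat a pose let the fingers close. It gives the time, the measured TCP pose, the force, the opening and the grip force at its end, in the units of the state.
- manip.sense(): the state, without advancing time (a new reading comes with each control period).
- vision.snapshot(name): name is "scene" or "top"; returns the picture (420x560x3 uint8, red, green, blue); there is no depth.
- vision.camera_model(name): a dict with "camera_matrix" (3x3 intrinsics, pixels), "D" ([k1, k2, p1, p2, k3] as OpenCV has them; the pictures are not rectified), "rvec" (rotation vector, rad) and "tvec" (3), from world to camera coordinates, as OpenCV has them. Camera axes: x right, y down, z forward; pixel columns grow to the right and rows downward; lengths in m; the calibration is good to about 2 mm. A picture is of the moment at which its call begins. camera_model takes no time and is no camera call.
- manip.sign_off(): hands the job in; it is judged then, once.
The state is a dict: "t": time; "q": joint angles; "qd": joint speeds; "tau": joint torques, N m; "tcp_pos": TCP position; "tool_rot": TCP orientation; "force": force on the tool from outside, world axes, zero at the start; "ft_torque": the same for the moment, N m; "finger_gap": opening from 0.0 (shut) to 1.0 (fully open); "gripper_force": force on a finger pad.
Only numpy, scipy, OpenCV 4.12 (cv2) and the standard library are available. Lean on these libraries where they do the work, as an engineer would, in place of code of your own. Each camera call takes 0.05 s, during which the arm holds its last target. There are 200 camera calls.

TASK

The clock of the open chart recorder has nearly run down. With the pens lifted off the chart by the pen lifter (they may or may not be lifted already), wind the clock clockwise by its wing key, a part turn at a time, until the key comes to its stop, then use the lifter to lay the pens back on the chart. Turn the key only while the pens are off the chart, do not push on the pens or turn the chart drum, and leave the cover, the bottles and the jar where they are.

Things in the scene. Friction and masses are not known exactly. Their poses are not given: they have to be found in the camera images.
- recorder: Grey open thermohygrograph, fixed: tray 160 mm deep (its x), 310 mm long (y from -165 to +145 mm), deck 30 mm above the bench. Origin on the bench under the middle of its depth; +x to its back, +y to its drum end. Drum axis at (0, +85 mm); white drum 95 mm across, its dark top 130 mm up. The sensor end (y below -90 mm) is up to 135 mm high. Turned up to 0.45 rad either way.
- key (a joint): Turn of the steel wing key above the drum, rad; grows as it is wound, clockwise seen from above, to a hard stop at 7.0 (fully wound). At the start it reads 1.9 to 3.9. Turning takes 0.11 N m, rising to 0.16 at the stop, against the mainspring; a click holds the key wherever it is let go, but it can be turned back by force.
- key_grip (a point): Point on the key's vertical axis at half height of its wings, 163 mm above the bench. The wings are a flat upright plate 62 mm long (this point's x), 9 mm thick (y) and 24 mm high (z, from 151 to 175 mm above the bench), alike after half a turn. Turns with the key: at key = 0 its axes are the recorder's, at q it is turned by -q about z.
- key_wing (a point): End of one wing of the key, 31 mm from its axis.
- pen_lifter (a joint): Swing of the pen lifter about its upright pivot, rad, anticlockwise seen from above: 0 = pens resting on the chart, 0.8 = pens lifted 31 mm clear of the drum. An over-centre click (about 1 N at the grip) pulls it to whichever end is nearer, the middle being 0.4. At the start it is at either end.
- lifter_grip (a point): Middle of the lifter's grip, 96 mm above the bench: an upright white round post 16 mm across, standing from 45 to 117 mm above the bench, in front of the tray, 60 mm from the pivot, from which it lies in the recorder's -x direction turned by 0.4 rad towards +y (pens down) or -y (lifted). Lifting moves it 47 mm in the recorder's -y direction (away from the drum) along an arc.
- lifter_pivot (a point): Pivot axis of the lifter (vertical), at the height of lifter_grip; fixed to the recorder.
- chart_clip (a point): Upright steel chart clip on the side of the drum, at half height; the drum turns by hand with little effort and must not be turned.
- pens: Two thin aluminium pen arms, 4 mm thick, one above the other 80 and 110 mm above the bench, on an upright pivot at the recorder's (-55, -100) mm. Origin on the pivot axis, 30 mm above the bench. With the pens down the arms run along +y for 185 mm over the tray's front side to the drum's front face; lifting swings them up to 0.17 rad forward. They follow the lifter.
- cover: The recorder's grey windowed cover, set aside beyond the drum end: 300 mm (its x) by 150 mm (its y), 170 mm high, with a carrying handle to 197 mm. Origin under its centre. It does not move.
- reagent_bottle: Amber bottle 92 mm across, 228 mm high, behind the recorder. Origin under its centre.
- wash_bottle: White squeeze bottle 68 mm across, 140 mm to the shoulder and 187 mm to the top of its spout, in front of the recorder, on either side of the lifter. Origin under its centre.
- ink_jar: Jar 60 mm across, 70 mm high, in front of the recorder, on the other side of the lifter from the wash bottle. Origin under its centre.

How it is judged:
By the outcome, as a careful person would: the job done as asked, in the order asked, and still so for the second after the job is handed in, with the robot touching nothing.
It also fails if it takes over 72 s, if anything falls off the work surface, if the arm or the gripper's body presses on something with over 40 N, if the wrist force passes 120 N, or if a joint passes its speed limit or range.

## Working session

There is one attempt and no reset: what is moved stays moved. The work goes in short steps, Python scripts to look and compute and a tool call to move; the robot and the scene stay as the last step left them, time stands still between calls to the robot, and variables do not carry over. Pictures are saved under pics/ and viewed, at most 10 in all, crops included, and the job is handed in when it is done.

Besides the shell and the picture viewer there is one more tool, called as name([rows], argument=value, ...), one row to a line, values as JSON. drive_tool: Moves the arm, as the interface text tells. Its arguments: {"type":"object","properties":{"deltas":{"type":"array"},"jaw":{"type":"number"},"force":{"type":"number"}},"required":["deltas"]}

```bash
mkdir -p pics; ls
python3 - <<'E'
from station import manip, vision
import cv2, numpy as np
for n in ("scene","top"):
    im=vision.snapshot(n); cv2.imwrite(f"pics/{n}0.png",cv2.resize(im[:,:,::-1],(784,588),interpolation=cv2.INTER_CUBIC)); np.save(f"pics/{n}0.npy",im)
    m=vision.camera_model(n); print(n,{k:np.round(v,4).tolist() for k,v in m.items()})
s=manip.sense(); print(s)
E
```

```text
pics
scene {'camera_matrix': [[382.0409, 0.0, 277.1742], [0.0, 382.0409, 205.6476], [0.0, 0.0, 1.0]], 'D': [0.0313, 0.0, 0.0, 0.0, 0.0], 'rvec': [1.204, 2.5589, -0.7014], 'tvec': [0.3191, -0.3865, 1.2817]}
top {'camera_matrix': [[526.2742, 0.0, 278.0936], [0.0, 526.2742, 201.8687], [0.0, 0.0, 1.0]], 'D': [-0.1663, 0.0, 0.0, 0.0, 0.0], 'rvec': [2.1437, -2.1402, 0.1366], 'tvec': [0.1108, 0.636, 1.2462]}
{'t': 0.1, 'q': array([ 1.01152610e+00,  5.28382184e-01,  1.43381102e+00, -8.90084069e-06,
        1.18141887e+00, -1.78496517e-01]), 'qd': array([-1.77294867e-03, -3.37096110e-03, -1.61549483e-03, -1.71980685e-03,
        2.02520012e-05, -3.89232758e-04]), 'tau': array([-9.76982956e-04, -4.43305349e+01, -1.78586215e+01, -3.46658708e-04,
        3.87853797e-03,  1.71883278e-05]), 'tcp_pos': array([0.23188657, 0.57967051, 0.23041425]), 'tool_rot': array([ 1.89237012e-01,  9.81930921e-01, -9.43268064e-04, -3.60235324e-04]), 'force': array([-0.87906764,  0.14666695, -0.12056627]), 'ft_torque': array([-0.05519722, -0.00756322, -0.02426842]), 'gripper_force': 0.0, 'finger_gap': 0.9995855232251165}
```

View pics/scene0.png

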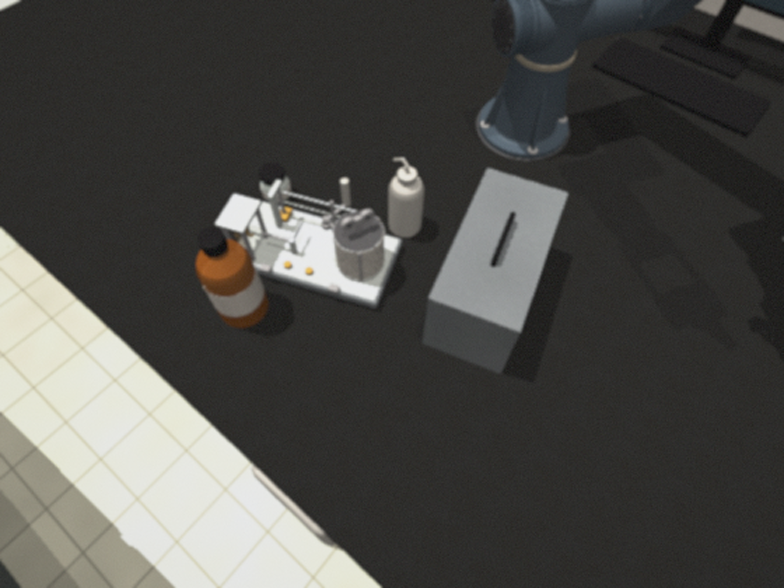

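View pics/top0.png

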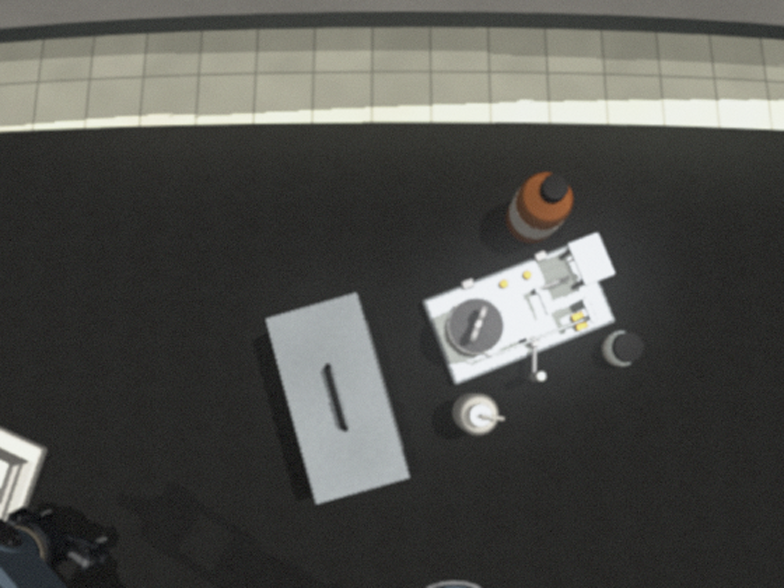

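The scene view shows the recorder at about (310,245), with the drum and key at (357,225), the white lifter post at (345,190) and the wash bottle at (405,205). In the top view the drum is at (475,327), the key at (478,324), the post top at (541,376), the wash bottle at (477,414) and the jar at (623,348). Next I'll enlarge crops of both.

Run:
```python
import cv2, numpy as np
def crop(n,x,y,w,h,s):
    im=np.load(f"pics/{n}0.npy")[y:y+h,x:x+w,::-1]
    im=cv2.resize(im,None,fx=s,fy=s,interpolation=cv2.INTER_CUBIC)
    for i in range(0,w,10): cv2.line(im,(i*s,0),(i*s,8 if i%50 else 16),(0,255,255),1); 
    for j in range(0,h,10): cv2.line(im,(0,j*s),(8 if j%50 else 16,j*s),(0,255,255),1)
    cv2.imwrite(f"pics/{n}_c.png",im)
crop("top",300,160,160,120,5)
crop("scene",150,110,160,120,5)
```

```text
(no output)
```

View pics/top_c.png

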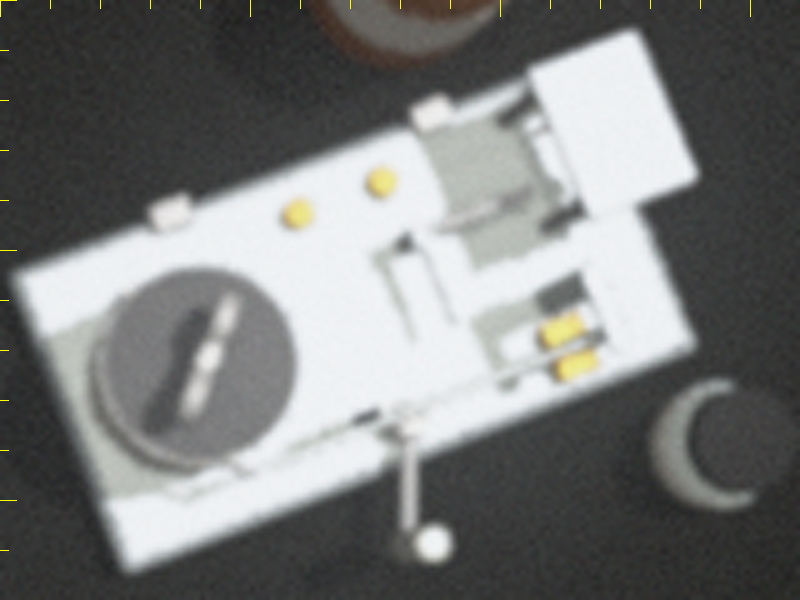

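View pics/scene_c.png

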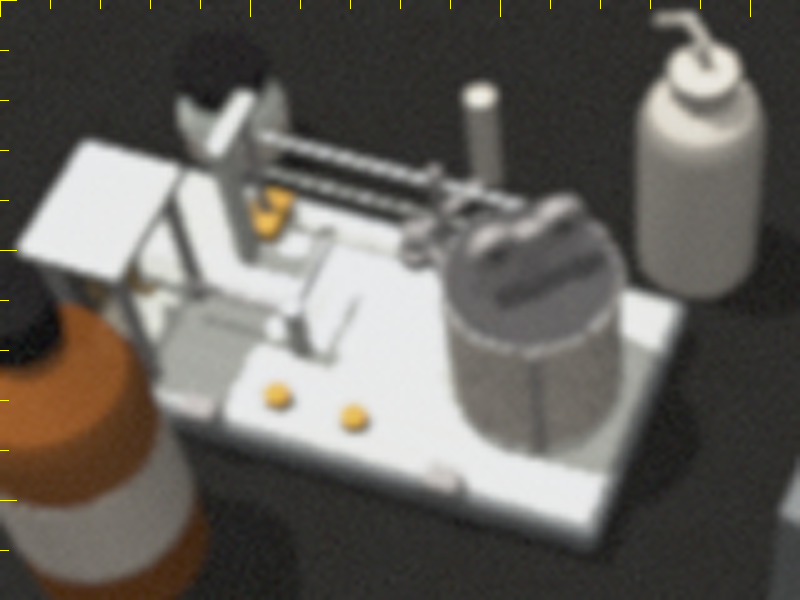

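Top crop: wing ends are at (233,297) and (188,413), the post top at (433,543), and the deck corners at (15,275), (130,573) and (693,347). Scene crop: the post top is at (480,95), the wings run from about (488,238) to (565,205), and the deck corners are at (685,305) and (600,520).

```bash
cat > h.py <<'E'
import cv2, numpy as np
from station import manip, vision
C={n:vision.camera_model(n) for n in ("scene","top")}
OFF={"top":(300,160),"scene":(150,110)}
def ray(n,p):
    m=C[n];R=cv2.Rodrigues(np.array(m["rvec"],float))[0];t=np.array(m["tvec"],float).ravel()
    u=cv2.undistortPoints(np.array([[p]],float),np.array(m["camera_matrix"]),np.array(m["D"]))[0,0]
    return -R.T@t, R.T@np.array([u[0],u[1],1.])
def nat(n,p): return (p[0]/5+OFF[n][0]-.4,p[1]/5+OFF[n][1]-.4)
def plane(n,p,z):
    o,d=ray(n,p); return o+d*(z-o[2])/d[2]
def tri(pt,ps):
    o1,d1=ray("top",pt);o2,d2=ray("scene",ps)
    s=np.linalg.lstsq(np.c_[d1,-d2],o2-o1,rcond=None)[0]
    a,b=o1+s[0]*d1,o2+s[1]*d2
    return (a+b)/2,np.linalg.norm(a-b)
def proj(n,P):
    m=C[n]; return cv2.projectPoints(np.array(P,float).reshape(-1,1,3),np.array(m["rvec"]),np.array(m["tvec"]),np.array(m["camera_matrix"]),np.array(m["D"]))[0][:,0]
E
python3 - <<'E'
from h import *
np.set_printoptions(precision=4,suppress=True)
N=nat
print("post",tri(N("top",(433,543)),N("scene",(480,95))))
print("key",tri(N("top",(210,355)),N("scene",(527,220))))
c=[plane("top",N("top",p),.03) for p in [(15,275),(130,573),(693,347)]]
print("corners",c)
print([plane("scene",N("scene",p),.03) for p in [(685,305),(600,520)]])
bd,fd,fs=c
print(np.linalg.norm(bd-fd),np.linalg.norm(fs-fd))
ey=(fd-fs);yaw1=np.arctan2(ey[1],ey[0])-np.pi/2
ex=bd-fd;yaw2=np.arctan2(ex[1],ex[0]);print("yaw",yaw1,yaw2)
yaw=(2*yaw1+yaw2)/3
R=np.array([[np.cos(yaw),-np.sin(yaw)],[np.sin(yaw),np.cos(yaw)]])
o=np.mean([bd[:2]-R@[.08,.145],fd[:2]-R@[-.08,.145],fs[:2]-R@[-.08,-.165]],0)
print("o",o,"axis",o+R@[0,.085])
e=[plane("top",N("top",p),.175) for p in [(233,297),(188,413)]]
w=e[0]-e[1];print("wing",e,np.linalg.norm(w),"ang",np.arctan2(w[1],w[0]),"mid",(e[0]+e[1])/2)
rel=np.arctan2(w[1],w[0])-yaw;print("key q mod pi",(-rel)%np.pi)
po=plane("top",N("top",(433,543)),.117)[:2]; print("post in rec",R.T@(po-o))
E
```

```text
post (array([ 0.4718, -0.1366,  0.1177]), np.float64(0.001600663852023177))
key (array([ 0.5531, -0.0282,  0.1759]), np.float64(0.0024695185571280225))
corners [array([0.6062, 0.0513, 0.03  ]), array([ 0.4595, -0.0046,  0.03  ]), array([ 0.5699, -0.2879,  0.03  ])]
[array([ 0.4586, -0.0007,  0.03  ]), array([0.5953, 0.0521, 0.03  ])]
0.15704147310012995 0.30412105094016134
yaw 0.3714675035566233 0.36371988189072507
o [ 0.5851 -0.1096] axis [ 0.5544 -0.0304]
wing [array([ 0.5795, -0.0398,  0.175 ]), array([ 0.5285, -0.0194,  0.175 ])] 0.054954610778138804 ang -0.38079906762023374 mid [ 0.554  -0.0296  0.175 ]
key q mod pi 0.7496840306215575
post in rec [-0.1153  0.0148]
```

Run:
```python
from h import *
np.set_printoptions(precision=4,suppress=True)
yaw=.369;R=np.array([[np.cos(yaw),-np.sin(yaw)],[np.sin(yaw),np.cos(yaw)]]);o=np.array([.5851,-.1096])
for n in("top","scene"):
  for a in (0,.17):
    P=[np.r_[o+R@[-.055-l*np.sin(a),-.1+l*np.cos(a)],z] for z in(.08,.11) for l in(0,.09,.185)]
    print(n,a,((proj(n,P)-OFF[n]+.4)*5).round().tolist())
for z in (.045,.06,.08):
  for p in [(405,425),(408,530)]:
    print(z,R.T@(plane("top",nat("top",p),z)[:2]-o))
for nm,n,p,z in [("wash","top",(477/1.4*1,414/1.4),.15),("jar","top",(627/1.4,347/1.4),.07),("cov","top",(358/1.4,294/1.4),.17),("cov2","top",(408/1.4,478/1.4),.17),("reag","top",(554/1.4,187/1.4),.228)]:
    w=plane(n,p,z);print(nm,w,R.T@(w[:2]-o))
```

```text
top 0 [[590.0, 338.0], [418.0, 407.0], [234.0, 479.0], [606.0, 332.0], [430.0, 402.0], [241.0, 477.0]]
top 0.17 [[590.0, 338.0], [433.0, 435.0], [264.0, 539.0], [606.0, 332.0], [445.0, 432.0], [272.0, 538.0]]
scene 0 [[249.0, 169.0], [400.0, 210.0], [564.0, 254.0], [239.0, 133.0], [394.0, 175.0], [562.0, 219.0]]
scene 0.17 [[249.0, 169.0], [408.0, 189.0], [578.0, 210.0], [239.0, 133.0], [403.0, 153.0], [577.0, 174.0]]
0.045 [-0.0611 -0.0074]
0.045 [-0.109   0.0105]
0.06 [-0.061  -0.0045]
0.06 [-0.1082  0.0132]
0.08 [-0.0608 -0.0007]
0.08 [-0.1073  0.0167]
wash [ 0.4114 -0.0287  0.15  ] [-0.1328  0.1381]
jar [ 0.5205 -0.2986  0.07  ] [-0.1284 -0.153 ]
cov [0.6    0.1596 0.17  ] [0.111  0.2457]
cov2 [0.3137 0.0805 0.17  ] [-0.1846  0.2752]
reag [ 0.7593 -0.1447  0.228 ] [ 0.1498 -0.0956]
```

Heights check out: post top 0.118, key top 0.176. The pens are down, since the arms match the 0 rad projection. The key stands at 0.75 mod π, so about 3.89. I'll move clear over the cover first, then turn the tool to line up with the recorder.

drive_tool([
  [[-30.6, -17.9, -2, 0], [-61.2, -35.8, -4, 0], [-91.8, -53.7, -6, 0], [-122.4, -71.6, -8, 0], [-153, -89.5, -10, 0]],
], jaw=32)

```text
t: 0.52
tcp_pos: [0.3414, 0.4387, 0.241]
tool_rot: [0.189, 0.982, -0.0, -0.0]
force: [1.2, 1.0, -0.0]
finger_gap: 0.377
gripper_force: 0.0
```

drive_tool([
  [[-30.6, -17.9, -2, 0], [-61.2, -35.8, -4, 0], [-91.8, -53.7, -6, 0], [-122.4, -71.6, -8, 0], [-153, -89.5, -10, 0]],
])

```text
t: 0.93
tcp_pos: [0.4503, 0.2987, 0.2511]
tool_rot: [0.189, 0.982, -0.0, -0.0]
force: [0.5, 0.4, -0.1]
finger_gap: 0.372
gripper_force: 0.0
```

drive_tool([
  [[0, 0, 0, 0.12], [0, 0, 0, 0.24], [0, 0, 0, 0.36], [0, 0, 0, 0.48], [0, 0, 0, 0.598]],
])

```text
t: 1.35
tcp_pos: [0.4496, 0.2999, 0.2509]
tool_rot: [0.473, 0.881, -0.0, -0.0]
force: [0.1, -0.5, 0.1]
finger_gap: 0.375
gripper_force: 0.0
```

drive_tool([
  [[0, 0, 0, 0.12], [0, 0, 0, 0.24], [0, 0, 0, 0.36], [0, 0, 0, 0.48], [0, 0, 0, 0.598]],
])

```text
t: 1.77
tcp_pos: [0.4494, 0.3002, 0.2509]
tool_rot: [0.711, 0.703, -0.001, -0.0]
force: [0.7, 0.2, -0.2]
finger_gap: 0.374
gripper_force: 0.0
```

drive_tool([
  [[0, 0, 0, 0.12], [0, 0, 0, 0.24], [0, 0, 0, 0.36], [0, 0, 0, 0.48], [0, 0, 0, 0.598]],
])

```text
t: 2.18
tcp_pos: [0.4494, 0.3002, 0.2509]
tool_rot: [0.887, 0.462, -0.001, -0.0]
force: [-0.2, -0.8, -0.2]
finger_gap: 0.374
gripper_force: 0.0
```

drive_tool([
  [[0, 0, 0, 0.12], [0, 0, 0, 0.24], [0, 0, 0, 0.36], [0, 0, 0, 0.48], [0, 0, 0, 0.598]],
])

```text
t: 2.6
tcp_pos: [0.4494, 0.3002, 0.2509]
tool_rot: [0.984, 0.18, -0.001, 0.0]
force: [-0.9, -0.0, 0.4]
finger_gap: 0.375
gripper_force: 0.0
```

```bash
cat >> h.py <<'E'
yaw=.369;RW=np.array([[np.cos(yaw),-np.sin(yaw)],[np.sin(yaw),np.cos(yaw)]]);o=np.array([.5851,-.1096])
def st():
    s=manip.sense();x,y,_,_=s["tool_rot"];p=s["tcp_pos"]
    thy=(2*np.arctan2(y,x)-np.pi/2+np.pi)%(2*np.pi)-np.pi
    print("t",round(s["t"],2),"tcp",p.round(4),"rec",(RW.T@(p[:2]-o)).round(4),"thy",round(thy,3),"q",s["q"].round(3),"F",s["force"].round(1),"gap",round(s["finger_gap"]*85.4,1),round(s["gripper_force"],1),"rot",s["tool_rot"].round(3))
    return p,thy
def go(w):  # mm in tool axes to world point w
    p,t=st();d=np.array(w)-p;print("move",np.round(1e3*np.array([d[0]*-np.sin(t)+d[1]*np.cos(t),d[0]*np.cos(t)+d[1]*np.sin(t),-d[2]]),1))
def rec(x,y,z): return np.r_[o+RW@[x,y],z]
E
sed -i 's/d\[0\]\*-np.sin(t)+d\[1\]\*np.cos(t),/-d[0]*np.sin(t)+d[1]*np.cos(t),/' h.py
python3 -c "
from h import *
go(rec(-.115,.015,.25))"
```

```text
t 2.6 tcp [0.4494 0.3002 0.2509] rec [0.0212 0.4311] thy -1.208 q [0.382 0.39  1.622 0.    1.131 1.59 ] F [-0.9 -0.   0.4] gap 32.0 0.0 rot [ 0.984  0.18  -0.001  0.   ]
move [-133.7  417.     0.9]
```

drive_tool([
  [[-8.9, 27.8, 0, 0], [-17.8, 55.6, 0, 0], [-26.7, 83.4, 0, 0], [-35.7, 111.2, 0, 0], [-44.6, 139, 0, 0]],
])

```text
t: 3.02
tcp_pos: [0.4578, 0.1534, 0.251]
tool_rot: [0.983, 0.184, -0.0, -0.0]
force: [0.4, -0.3, 0.3]
finger_gap: 0.375
gripper_force: 0.0
```

drive_tool([
  [[-8.9, 27.8, 0, 0], [-17.8, 55.6, 0, 0], [-26.7, 83.4, 0, 0], [-35.7, 111.2, 0, 0], [-44.6, 139, 0, 0]],
])

```text
t: 3.43
tcp_pos: [0.4663, 0.0075, 0.2511]
tool_rot: [0.983, 0.183, -0.0, -0.0]
force: [0.3, 0.1, 0.3]
finger_gap: 0.373
gripper_force: 0.0
```

drive_tool([
  [[-8.9, 27.8, 0, 0], [-17.8, 55.6, 0, 0], [-26.7, 83.4, 0, 0], [-35.7, 111.2, 0, 0], [-44.6, 139, 0, 0]],
])

```text
t: 3.85
tcp_pos: [0.4749, -0.1382, 0.251]
tool_rot: [0.983, 0.183, -0.0, -0.0]
force: [1.9, -0.1, -0.1]
finger_gap: 0.372
gripper_force: 0.0
```

drive_tool([
  [[0, 0, 20, 0], [0, 0, 45, 0], [0, 0, 70, 0], [0, 0, 90, 0], [0, 0, 100, 0]],
])

```text
t: 4.27
tcp_pos: [0.4736, -0.1362, 0.1487]
tool_rot: [0.983, 0.183, -0.002, -0.002]
force: [-0.2, 0.1, 0.2]
finger_gap: 0.377
gripper_force: 0.0
```

Run:
```python
from h import *
go(rec(-.115,.015,.085))
for n in ("scene","top"):
    im=vision.snapshot(n); np.save(f"pics/{n}1.npy",im)
a=np.load("pics/scene1.npy")[90:210,190:310,::-1];b=np.load("pics/top1.npy")[200:320,320:440,::-1]
cv2.imwrite("pics/both1.png",cv2.resize(np.hstack([a,b]),(800,400),interpolation=cv2.INTER_CUBIC))
```

```text
t 4.27 tcp [ 0.4736 -0.1362  0.1487] rec [-0.1136  0.0154] thy -1.203 q [-0.507  0.481  1.838 -0.     0.828  0.695] F [-0.2  0.1  0.2] gap 32.2 0.0 rot [ 0.983  0.183 -0.002 -0.002]
move [-1.4  0.4 63.7]
```

View pics/both1.png

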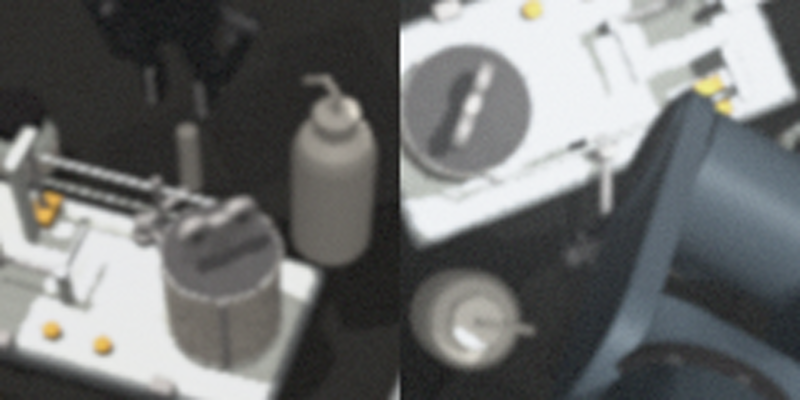

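Run:
```python
from h import *
p=manip.sense()["tcp_pos"];P=[p,[.4718,-.1366,.1177],[p[0],p[1],.1177]]
print(((proj("scene",P)-[190,90])*400/120).round(1))
u=np.array([np.cos(-1.203),np.sin(-1.203),0])*.016
print(((proj("scene",[p+u,p-u])-[190,90])*400/120).round(1))
```

```text
[[180.4 103. ]
 [184.3 128.6]
 [183.2 130.2]]
[[161.6  98.1]
 [199.3 107.8]]
```

The straddle is a bit off-centre (post at 188 px against a finger midpoint of about 178), so I'll open to 50 mm before going down, then sweep toward -y.

drive_tool([
  [[-3, 0, 0, 0], [-3, 0, 0, 0], [-3, 0, 20, 0], [-3, 0, 40, 0], [-3, 0, 62, 0]],
], jaw=50)

```text
t: 4.78
tcp_pos: [0.4741, -0.1388, 0.0905]
tool_rot: [0.983, 0.183, 0.002, 0.002]
force: [-0.2, 0.0, 0.2]
finger_gap: 0.589
gripper_force: 0.0
```

drive_tool([
  [[0, 8, 0, 0], [0, 16, 0, 0], [0, 24, 0, 0], [0, 32, 0, 0], [0, 40, 0, 0]],
])

```text
t: 5.2
tcp_pos: [0.4882, -0.1769, 0.0907]
tool_rot: [0.983, 0.183, 0.001, 0.001]
force: [0.0, 0.3, -0.5]
finger_gap: 0.587
gripper_force: 0.2
```

drive_tool([
  [[0, 5, 0, 0], [0, 10, 0, 0], [0, 10, 0, 0], [0, 10, 0, 0]],
])

```text
t: 5.53
tcp_pos: [0.491, -0.1851, 0.0896]
tool_rot: [0.983, 0.183, 0.0, 0.0]
force: [-0.7, 0.9, -0.1]
finger_gap: 0.584
gripper_force: 0.0
```

Run:
```python
from h import *
st()
for n in ("scene","top"):
    im=vision.snapshot(n); np.save(f"pics/{n}1.npy",im)
a=np.load("pics/scene1.npy")[90:210,190:310,::-1];b=np.load("pics/top1.npy")[200:320,320:440,::-1]
cv2.imwrite("pics/both2.png",cv2.resize(np.hstack([a,b]),(800,400),interpolation=cv2.INTER_CUBIC))
```

```text
t 5.53 tcp [ 0.491  -0.1851  0.0896] rec [-0.1151 -0.0365] thy -1.203 q [-0.574  0.613  1.804  0.     0.724  0.629] F [-0.7  0.9 -0.1] gap 49.9 0.0 rot [0.983 0.183 0.    0.   ]
```

View pics/both2.png

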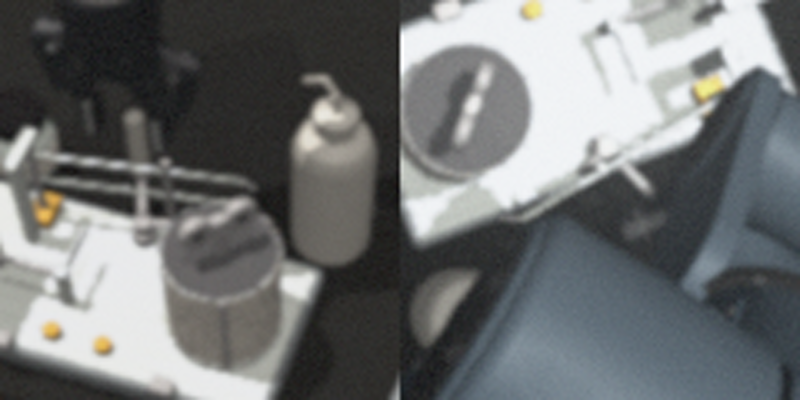

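The post now stands at about (135,130) with the lifter arm swung over and the pens clear of the drum, so they're lifted. Next I'll raise the tool, move over the key and turn to its angle.

drive_tool([
  [[0, 0, -25, 0], [0, 0, -60, 0], [0, 0, -95, 0], [0, 0, -130, 0], [0, 0, -155, 0]],
])

```text
t: 6.05
tcp_pos: [0.491, -0.1844, 0.2472]
tool_rot: [0.983, 0.184, 0.001, 0.001]
force: [0.1, -1.2, -0.4]
finger_gap: 0.586
gripper_force: 0.0
```

drive_tool([
  [[22, -24, 0, 0], [45, -48, 0, 0], [68, -73, 0, 0], [91, -98, 0, 0], [114.6, -122, 0, 0]],
])

```text
t: 6.47
tcp_pos: [0.5531, -0.0275, 0.2443]
tool_rot: [0.983, 0.183, -0.0, -0.0]
force: [0.8, -1.0, -0.1]
finger_gap: 0.584
gripper_force: 0.0
```

drive_tool([
  [[0, 0, 0, -0.12], [0, 0, 0, -0.24], [0, 0, 0, -0.36], [0, 0, 0, -0.48], [0, 0, 0, -0.6]],
])

```text
t: 6.88
tcp_pos: [0.5529, -0.0287, 0.244]
tool_rot: [0.883, 0.469, -0.0, -0.0]
force: [-0.4, -0.7, 0.4]
finger_gap: 0.583
gripper_force: 0.0
```

drive_tool([
  [[0, 0, 0, -0.12], [0, 0, 0, -0.24], [0, 0, 0, -0.36], [0, 0, 0, -0.48], [0, 0, 0, -0.6]],
])

```text
t: 7.3
tcp_pos: [0.5528, -0.0289, 0.244]
tool_rot: [0.706, 0.709, -0.0, -0.0]
force: [-0.5, 0.4, 0.1]
finger_gap: 0.59
gripper_force: 0.0
```

drive_tool([
  [[0, 0, 0, -0.12], [0, 0, 0, -0.24], [0, 0, 0, -0.36], [0, 0, 0, -0.48], [0, 0, 0, -0.6]],
])

```text
t: 7.72
tcp_pos: [0.5528, -0.0289, 0.244]
tool_rot: [0.465, 0.886, -0.0, -0.001]
force: [0.8, 0.1, 0.3]
finger_gap: 0.585
gripper_force: 0.0
```

drive_tool([
  [[0, 0, 0, -0.12], [0, 0, 0, -0.24], [0, 0, 0, -0.36], [0, 0, 0, -0.48], [0, 0, 0, -0.59]],
])

```text
t: 8.13
tcp_pos: [0.5528, -0.0289, 0.244]
tool_rot: [0.187, 0.982, 0.0, -0.001]
force: [-0.4, -0.6, -0.0]
finger_gap: 0.583
gripper_force: 0.0
```

Run:
```python
from h import *
go([.5538,-.0297,.146])
im=vision.snapshot("top");im2=vision.snapshot("scene")
K=np.array([.5538,-.0297,.175])
print(proj("top",[K]),proj("scene",[K]))
b=im[160:280,290:410,::-1];a=im2[70:190,190:310,::-1]
cv2.imwrite("pics/both3.png",cv2.resize(np.hstack([a,b]),(800,400),interpolation=cv2.INTER_CUBIC))
```

```text
t 8.13 tcp [ 0.5528 -0.0289  0.244 ] rec [-0.001   0.0869] thy 1.194 q [-0.254  0.417  1.598  0.     1.128 -1.449] F [-0.4 -0.6 -0. ] gap 49.8 0.0 rot [ 0.187  0.982  0.    -0.001]
move [-1.2 -0.3 98. ]
[[341.76310783 230.65781337]] [[253.86854907 153.61291359]]
```

View pics/both3.png

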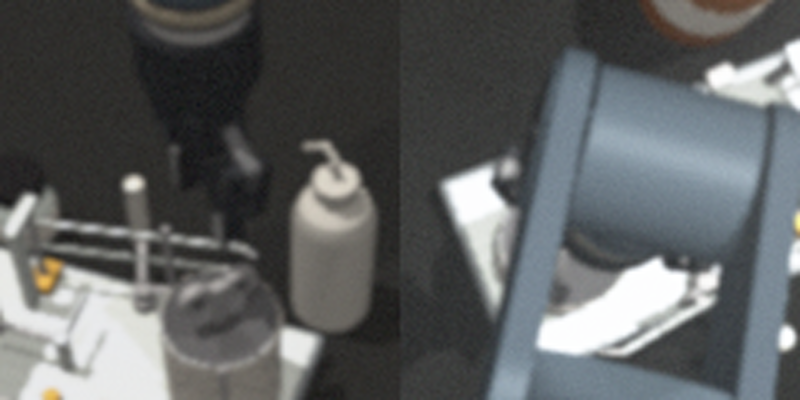

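The post stays at the lifted end, at about (133,185), and the tool stands over the key. I'll descend, close, and watch the grip.

drive_tool([
  [[-1, 0, 30, 0], [-1, 0, 60, 0], [-1, 0, 85, 0], [-1, 0, 97, 0], [-1, 0, 97, 0]],
])

```text
t: 8.65
tcp_pos: [0.5517, -0.029, 0.1441]
tool_rot: [0.191, 0.981, 0.0, -0.004]
force: [-1.1, -0.6, 0.3]
finger_gap: 0.585
gripper_force: 0.0
```

drive_tool([
  [[0, 0, 0, 0], [0, 0, 0, 0], [0, 0, 0, 0], [0, 0, 0, 0], [0, 0, 0, 0]],
], jaw=3, force=50)

```text
t: 9.07
tcp_pos: [0.5556, -0.0297, 0.1488]
tool_rot: [0.191, 0.982, 0.0, 0.002]
force: [0.0, 1.4, 4.0]
finger_gap: 0.104
gripper_force: 48.9
```

drive_tool([
  [[0, 0, 0, 0], [0, 0, 0, 0], [0, 0, 0, 0]],
])

```text
t: 9.32
tcp_pos: [0.5555, -0.0297, 0.1488]
tool_rot: [0.19, 0.982, 0.0, 0.002]
force: [-0.0, 1.7, 5.9]
finger_gap: 0.106
gripper_force: 49.1
```

```bash
python3 -c "
from h import *
st();print(manip.sense()['ft_torque'])"
```

```text
t 9.32 tcp [ 0.5555 -0.0297  0.1488] rec [0.0013 0.0852] thy 1.188 q [-2.550e-01  5.470e-01  1.687e+00  1.000e-03  9.050e-01 -1.443e+00] F [-0.   1.7  5.9] gap 9.0 49.1 rot [0.19  0.982 0.    0.002]
[ 0.37296208 -0.0634797  -0.02421678]
```

Gripped at 9.0 mm, which is the wing thickness. First part turn.

drive_tool([
  [[0, 0, 0, 0.1], [0, 0, 0, 0.2], [0, 0, 0, 0.3], [0, 0, 0, 0.4], [0, 0, 0, 0.5]],
])

```text
t: 9.73
tcp_pos: [0.5547, -0.0308, 0.1488]
tool_rot: [0.429, 0.903, -0.001, 0.001]
force: [-2.7, -2.2, 7.2]
finger_gap: 0.107
gripper_force: 49.8
```

```bash
python3 -c "
from h import *
st();print(manip.sense()['ft_torque'])"
```

```text
t 9.73 tcp [ 0.5547 -0.0308  0.1488] rec [0.0001 0.0844] thy 0.685 q [-0.256  0.546  1.688 -0.003  0.906 -0.939] F [-2.7 -2.2  7.2] gap 9.1 49.8 rot [ 0.429  0.903 -0.001  0.001]
[-0.28643466  0.33513625  0.18038614]
```

drive_tool([
  [[0, 0, 0, 0.1], [0, 0, 0, 0.2], [0, 0, 0, 0.3], [0, 0, 0, 0.4], [0, 0, 0, 0.5]],
])

```text
t: 10.15
tcp_pos: [0.5534, -0.0314, 0.1488]
tool_rot: [0.639, 0.769, -0.002, 0.0]
force: [-4.4, -4.2, 9.4]
finger_gap: 0.109
gripper_force: 49.9
```

drive_tool([
  [[0, 0, 0, 0], [0, 0, 0, 0], [0, 0, 0, 0], [0, 0, 0, 0]],
], jaw=24)

```text
t: 10.48
tcp_pos: [0.5544, -0.0298, 0.1471]
tool_rot: [0.637, 0.771, -0.0, -0.0]
force: [-0.3, 0.2, 0.4]
finger_gap: 0.281
gripper_force: 0.0
```

drive_tool([
  [[0, 0, 0, 0], [0, 0, 0, 0], [0, 0, 0, 0], [0, 0, 0, 0], [0, 0, 0, 0]],
], jaw=3)

```text
t: 10.9
tcp_pos: [0.5531, -0.03, 0.1472]
tool_rot: [0.637, 0.771, -0.001, -0.001]
force: [-5.1, -1.7, 5.1]
finger_gap: 0.107
gripper_force: 48.9
```

drive_tool([
  [[0, 0, 0, 0.1], [0, 0, 0, 0.2], [0, 0, 0, 0.3], [0, 0, 0, 0.4], [0, 0, 0, 0.5]],
])

```text
t: 11.32
tcp_pos: [0.5523, -0.0299, 0.1472]
tool_rot: [0.809, 0.587, -0.002, -0.001]
force: [-6.0, -2.5, 5.7]
finger_gap: 0.112
gripper_force: 49.8
```

drive_tool([
  [[0, 0, 0, 0.1], [0, 0, 0, 0.2], [0, 0, 0, 0.3], [0, 0, 0, 0.4], [0, 0, 0, 0.5]],
])

```text
t: 11.73
tcp_pos: [0.5516, -0.0295, 0.1472]
tool_rot: [0.93, 0.369, -0.003, -0.001]
force: [-8.6, -1.1, 8.1]
finger_gap: 0.113
gripper_force: 49.6
```

drive_tool([
  [[0, 0, 0, 0], [0, 0, 0, 0], [0, 0, 0, 0], [0, 0, 0, 0]],
], jaw=24)

```text
t: 12.07
tcp_pos: [0.5553, -0.0299, 0.1473]
tool_rot: [0.929, 0.371, 0.001, 0.0]
force: [0.2, -0.0, -0.2]
finger_gap: 0.282
gripper_force: 0.0
```

drive_tool([
  [[0, 0, 0, 0], [0, 0, 0, 0], [0, 0, 0, 0], [0, 0, 0, 0], [0, 0, 0, 0]],
], jaw=3)

```text
t: 12.48
tcp_pos: [0.5532, -0.028, 0.1474]
tool_rot: [0.929, 0.37, -0.001, -0.002]
force: [-2.0, 5.5, 3.3]
finger_gap: 0.111
gripper_force: 48.8
```

```bash
python3 -c "
from h import *
st();print(manip.sense()['ft_torque'])"
```

```text
t 12.48 tcp [ 0.5532 -0.028   0.1474] rec [-0.0003  0.0876] thy -0.813 q [-0.254  0.548  1.69   0.003  0.907  0.557] F [-2.   5.5  3.3] gap 9.5 48.8 rot [ 0.929  0.37  -0.001 -0.002]
[ 0.85244186  0.38256894 -0.05233429]
```

drive_tool([
  [[0, 0, 0, 0.1], [0, 0, 0, 0.2], [0, 0, 0, 0.3], [0, 0, 0, 0.4], [0, 0, 0, 0.5]],
])

```text
t: 12.9
tcp_pos: [0.5534, -0.0283, 0.1474]
tool_rot: [0.992, 0.127, -0.001, -0.001]
force: [-1.7, 2.8, 3.6]
finger_gap: 0.112
gripper_force: 51.5
```

drive_tool([
  [[0, 0, 0, 0.1], [0, 0, 0, 0.2], [0, 0, 0, 0.3], [0, 0, 0, 0.4], [0, 0, 0, 0.48]],
])

```text
t: 13.32
tcp_pos: [0.5534, -0.0287, 0.1474]
tool_rot: [0.994, -0.112, -0.001, -0.001]
force: [-2.2, 3.1, 3.6]
finger_gap: 0.108
gripper_force: 51.3
```

```bash
python3 -c "
from h import *
st();print(manip.sense()['ft_torque'],manip.sense()['tau'])"
```

```text
t 13.32 tcp [ 0.5534 -0.0287  0.1474] rec [-0.0003  0.0869] thy -1.796 q [-0.254  0.548  1.69   0.002  0.906  1.541] F [-2.2  3.1  3.6] gap 9.3 51.3 rot [ 0.994 -0.112 -0.001 -0.001]
[0.48855683 0.32214888 0.14109014] [ -1.65935967 -39.03844357 -14.25925076  -0.40162981  -0.80254314
  -0.35835044]
```

drive_tool([
  [[0, 0, 0, 0.03], [0, 0, 0, 0.06], [0, 0, 0, 0.06]],
])

```text
t: 13.57
tcp_pos: [0.5534, -0.0287, 0.1474]
tool_rot: [0.99, -0.14, -0.001, -0.001]
force: [-3.3, 4.1, 3.4]
finger_gap: 0.108
gripper_force: 50.4
```

```bash
python3 -c "
from h import *
st();print(manip.sense()['ft_torque'],manip.sense()['tau'])"
```

```text
t 13.57 tcp [ 0.5534 -0.0287  0.1474] rec [-0.0003  0.0869] thy -1.852 q [-0.254  0.548  1.69   0.002  0.906  1.597] F [-3.3  4.1  3.4] gap 9.3 50.4 rot [ 0.99  -0.14  -0.001 -0.001]
[0.58592472 0.43189601 0.05735296] [ -1.95490815 -38.75812769 -14.48674142  -0.58355464  -0.98308381
   0.23529162]
```

drive_tool([
  [[0, 0, 0, 0.02], [0, 0, 0, 0.04], [0, 0, 0, 0.04]],
])

```text
t: 13.82
tcp_pos: [0.5534, -0.0288, 0.1474]
tool_rot: [0.987, -0.16, -0.001, -0.001]
force: [-3.5, 3.6, 5.7]
finger_gap: 0.107
gripper_force: 50.6
```

```bash
python3 -c "
from h import *
st();print(manip.sense()['ft_torque'],manip.sense()['tau'])"
```

```text
t 13.82 tcp [ 0.5534 -0.0288  0.1474] rec [-0.0004  0.0868] thy -1.893 q [-0.254  0.548  1.69   0.002  0.906  1.637] F [-3.5  3.6  5.7] gap 9.1 50.6 rot [ 0.987 -0.16  -0.001 -0.001]
[0.69119809 0.46568433 0.05754197] [ -2.41127573 -38.40471983 -14.70980376  -0.74129244  -1.17483214
   0.17126283]
```

drive_tool([
  [[0, 0, 0, 0.02], [0, 0, 0, 0.04], [0, 0, 0, 0.04]],
])

```text
t: 14.07
tcp_pos: [0.5534, -0.0288, 0.1474]
tool_rot: [0.984, -0.18, -0.001, -0.001]
force: [-2.8, 3.9, 4.3]
finger_gap: 0.105
gripper_force: 50.5
```

```bash
python3 -c "
from h import *
st();print(manip.sense()['ft_torque'],manip.sense()['tau'])"
```

```text
t 14.07 tcp [ 0.5534 -0.0288  0.1474] rec [-0.0004  0.0868] thy -1.933 q [-0.254  0.548  1.69   0.002  0.906  1.677] F [-2.8  3.9  4.3] gap 9.0 50.5 rot [ 0.984 -0.18  -0.001 -0.001]
[0.7340814  0.48850309 0.07134278] [ -2.36920908 -38.40179086 -14.71289814  -0.72378583  -1.17618598
   0.16995355]
```

drive_tool([
  [[0, 0, 0, 0.02], [0, 0, 0, 0.04], [0, 0, 0, 0.04]],
])

```text
t: 14.32
tcp_pos: [0.5534, -0.0288, 0.1474]
tool_rot: [0.98, -0.2, -0.001, -0.001]
force: [-4.2, 4.5, 4.6]
finger_gap: 0.109
gripper_force: 50.5
```

```bash
python3 -c "
from h import *
st();print(manip.sense()['ft_torque'],manip.sense()['tau'])"
```

```text
t 14.32 tcp [ 0.5534 -0.0288  0.1474] rec [-0.0004  0.0868] thy -1.973 q [-0.254  0.548  1.69   0.002  0.906  1.717] F [-4.2  4.5  4.6] gap 9.3 50.5 rot [ 0.98  -0.2   -0.001 -0.001]
[0.69007725 0.46710797 0.02497711] [ -2.32455857 -38.39762449 -14.71671581  -0.70439402  -1.17799558
   0.17042602]
```

drive_tool([
  [[0, 0, 0, 0.02], [0, 0, 0, 0.04], [0, 0, 0, 0.04]],
])

```text
t: 14.57
tcp_pos: [0.5534, -0.0288, 0.1474]
tool_rot: [0.976, -0.218, -0.001, -0.0]
force: [-2.7, 4.7, 4.0]
finger_gap: 0.114
gripper_force: 60.1
```

```bash
python3 -c "
from h import *
st();print(manip.sense()['ft_torque'],manip.sense()['tau'][5])"
```

```text
t 14.57 tcp [ 0.5534 -0.0288  0.1474] rec [-0.0004  0.0868] thy -2.01 q [-2.540e-01  5.480e-01  1.690e+00  1.000e-03  9.060e-01  1.756e+00] F [-2.7  4.7  4. ] gap 9.7 60.1 rot [ 0.976 -0.218 -0.001 -0.   ]
[0.72634862 0.45092535 0.59306248] 0.6483071856200695
```

drive_tool([
  [[0, 0, 0, 0.02], [0, 0, 0, 0.04], [0, 0, 0, 0.04]],
])

```text
t: 14.82
tcp_pos: [0.5534, -0.0289, 0.1474]
tool_rot: [0.972, -0.236, -0.001, 0.0]
force: [-2.7, 4.8, 5.7]
finger_gap: 0.112
gripper_force: 77.0
```

```bash
python3 -c "
from h import *
st();print(manip.sense()['ft_torque'],manip.sense()['tau'][5])"
```

```text
t 14.82 tcp [ 0.5534 -0.0289  0.1474] rec [-0.0005  0.0868] thy -2.047 q [-0.254  0.548  1.69  -0.     0.906  1.793] F [-2.7  4.8  5.7] gap 9.6 77.0 rot [ 0.972 -0.236 -0.001  0.   ]
[0.81610176 0.45429223 1.242804  ] 1.3829369097948074
```

Torque climbed from 0.17 to 1.38 N m, so the key is at its stop. I'll release it straight from there, rise, and go back to the lifter.

drive_tool([
  [[0, 0, 0, 0], [0, 0, 0, 0], [0, 0, 0, 0], [0, 0, 0, 0], [0, 0, 0, 0]],
], jaw=50)

```text
t: 15.23
tcp_pos: [0.5548, -0.0303, 0.1473]
tool_rot: [0.971, -0.239, 0.0, 0.0]
force: [-0.8, 0.1, -0.8]
finger_gap: 0.585
gripper_force: 0.0
```

drive_tool([
  [[0, 0, -15, 0], [0, 0, -35, 0], [0, 0, -60, 0], [0, 0, -85, 0], [0, 0, -103, 0]],
])

```text
t: 15.65
tcp_pos: [0.5552, -0.0303, 0.2524]
tool_rot: [0.971, -0.239, 0.001, 0.0]
force: [1.4, -0.2, -0.3]
finger_gap: 0.584
gripper_force: 0.0
```

drive_tool([
  [[0, 0, 0, -0.12], [0, 0, 0, -0.24], [0, 0, 0, -0.36], [0, 0, 0, -0.48], [0, 0, 0, -0.6]],
])

```text
t: 16.07
tcp_pos: [0.5545, -0.0301, 0.2504]
tool_rot: [0.998, 0.062, 0.0, 0.0]
force: [0.3, 0.3, -0.5]
finger_gap: 0.587
gripper_force: 0.0
```

drive_tool([
  [[0, 0, 0, -0.12], [0, 0, 0, -0.24], [0, 0, 0, -0.24], [0, 0, 0, -0.24]],
])

```text
t: 16.4
tcp_pos: [0.5544, -0.0301, 0.2502]
tool_rot: [0.984, 0.177, 0.0, 0.0]
force: [0.2, -0.2, -1.0]
finger_gap: 0.592
gripper_force: 0.0
```

```bash
python3 -c "
from h import *
go(rec(-.117,-.0345,.25))"
```

```text
t 16.4 tcp [ 0.5544 -0.0301  0.2502] rec [0.0001 0.0852] thy -1.215 q [-0.255  0.411  1.587 -0.     1.143  0.96 ] F [ 0.2 -0.2 -1. ] gap 50.5 0.0 rot [0.984 0.177 0.    0.   ]
move [-115.5  121.3    0.2]
```

drive_tool([
  [[-23, 24, 0, 0], [-46, 48, 0, 0], [-69, 73, 0, 0], [-92, 97, 0, 0], [-115.5, 121, 0, 0]],
])

```text
t: 16.82
tcp_pos: [0.4882, -0.185, 0.2504]
tool_rot: [0.984, 0.177, 0.0, 0.0]
force: [-0.3, 0.0, -0.1]
finger_gap: 0.583
gripper_force: 0.0
```

drive_tool([
  [[0, 0, 0, 0], [0, 0, 20, 0], [0, 0, 50, 0], [0, 0, 80, 0], [0, 0, 100, 0]],
])

```text
t: 17.23
tcp_pos: [0.488, -0.183, 0.1484]
tool_rot: [0.984, 0.177, -0.001, -0.001]
force: [0.5, -0.2, 0.0]
finger_gap: 0.586
gripper_force: 0.0
```

drive_tool([
  [[0, 0, 20, 0], [0, 0, 40, 0], [0, 0, 60, 0], [0, 0, 60, 0]],
])

```text
t: 17.57
tcp_pos: [0.4869, -0.1821, 0.0872]
tool_rot: [0.984, 0.177, -0.003, -0.002]
force: [-0.7, -0.2, 0.6]
finger_gap: 0.586
gripper_force: 0.0
```

```bash
python3 -c "
from h import *
go(rec(-.116,.0195,.09))"
```

```text
t 17.57 tcp [ 0.4869 -0.1821  0.0872] rec [-0.1178 -0.0322] thy -1.214 q [-0.573  0.615  1.812  0.     0.722  0.641] F [-0.7 -0.2  0.6] gap 50.0 0.0 rot [ 0.984  0.177 -0.003 -0.002]
move [  1.1 -51.7  -2.8]
```

drive_tool([
  [[0, -8, 0, 0], [0, -16, 0, 0], [0, -24, 0, 0], [0, -32, 0, 0], [0, -40, 0, 0]],
])

```text
t: 17.98
tcp_pos: [0.4749, -0.1457, 0.0914]
tool_rot: [0.984, 0.178, 0.001, 0.001]
force: [0.1, -2.2, -0.3]
finger_gap: 0.585
gripper_force: 0.5
```

drive_tool([
  [[0, -6, 0, 0], [0, -12, 0, 0], [0, -12, 0, 0], [0, -8, 0, 0], [0, -4, 0, 0]],
])

```text
t: 18.4
tcp_pos: [0.4737, -0.1428, 0.0904]
tool_rot: [0.984, 0.179, 0.0, 0.0]
force: [-0.2, -0.0, -0.1]
finger_gap: 0.583
gripper_force: 0.0
```

drive_tool([
  [[0, 0, -25, 0], [0, 0, -60, 0], [0, 0, -95, 0], [0, 0, -130, 0], [0, 0, -160, 0]],
])

```text
t: 18.82
tcp_pos: [0.4739, -0.1435, 0.2527]
tool_rot: [0.984, 0.178, 0.001, 0.001]
force: [-0.3, 0.9, -0.2]
finger_gap: 0.586
gripper_force: 0.0
```

drive_tool([
  [[-20, 0, -20, 0], [-40, 0, -40, 0], [-60, 0, -60, 0], [-60, 0, -80, 0], [-60, 0, -80, 0]],
])

```text
t: 19.23
tcp_pos: [0.4186, -0.166, 0.3343]
tool_rot: [0.984, 0.177, 0.003, 0.003]
force: [0.2, -1.3, -1.1]
finger_gap: 0.589
gripper_force: 0.0
```

Run:
```python
from h import *
st()
a=vision.snapshot("scene")[100:220,160:320,::-1];b=vision.snapshot("top")[160:280,300:460,::-1]
cv2.imwrite("pics/both4.png",cv2.resize(np.hstack([a,b]),(800,300),interpolation=cv2.INTER_CUBIC))
```

```text
t 19.23 tcp [ 0.4186 -0.166   0.3343] rec [-0.1756  0.0075] thy -1.214 q [-0.627  0.158  1.71   0.     1.264  0.588] F [ 0.2 -1.3 -1.1] gap 50.3 0.0 rot [0.984 0.177 0.003 0.003]
```

View pics/both4.png

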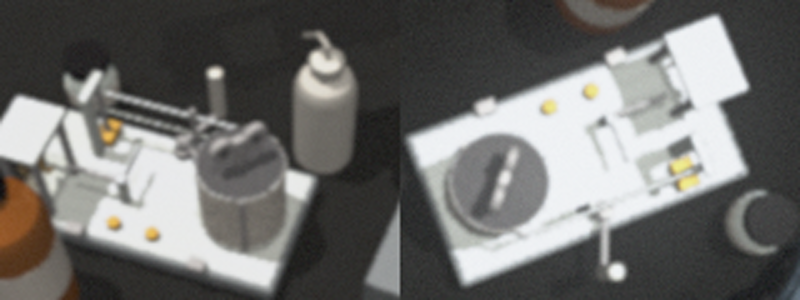

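The post top is back at native (246,129), its starting place, with the arms against the drum. The chart clip, bottles and jar haven't moved, and the key is half a turn on. Handing in.

```bash
python3 -c "
from station import manip
print(manip.sign_off())"
```

```text
the job is handed in; nothing more can be done
None
```

The clock is wound to its stop in three part turns with the pens lifted, the pens are back on the chart, and the job is handed in at about 19 s of the 72 s allowed; sign-off gave no verdict.

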